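# Scrap a worn clutch disc off the bench edge

## Robot

A 6-joint arm with a two-finger parallel gripper is mounted at the origin on the work surface. World frame = base frame: x ahead of the robot, y to its left, z up, the work surface at z = 0. Lengths are in mm, angles in rad, forces in N, time in s.
With the tool pointing down it reaches from about 275 to 825 mm from the base axis. Payload 4.9 kg.
Tool frame: the origin (TCP) lies at the very end of the fingers, on their centre line; the grasp point (between the pads) lies 19 mm behind it (r.grip_depth is the distance from the TCP to the grasp point, in mm); z points along the fingers, y is the direction in which the jaws open and shut (so a half turn about z gives the same grasp; the last joint's range is limited). The gripper opens to 85 mm and grips with 20 to 120 N. Pads are 22 mm wide; open, the fingers measure 114 mm over their backs; the gripper's body (76 mm by 85 mm) begins 54 mm behind the grasp point. The pads swing forward as they close: fully open they stand 13 mm farther back than shut.
Start: joints at [-1.309, 0.326, -0.193, 1.052, 0, 1.437], TCP at [212.064, -507.491, 231.281] pointing down, gripper open.
Joint ranges: [-2.65, 2.65], [-0.97, 1.79], [-1.3, 1.35], [-1.93, 2.1], [-1.47, 1.37], [-3.14, 3.14]. Speed limits (rad/s): [2.57, 2.57, 3.14, 3.14, 3.14, 3.14].

## Interface

Orientations are given as [roll, pitch, yaw] about the fixed x, y, z axes, in that order (R = Rz(yaw) Ry(pitch) Rx(roll)).
In Python, from workcell import get_state, grab_frame, camera_info, order, r gives the robot as it stands.
- The arm moves only by the tool carry_out, never from a script. Its argument "deltas" is a list of rows, each a list of 3 entries, a list of its own where there are three numbers: the closure, from 0 (fully open) to 1 (shut), then the shift along the tool's x, y, z normalised to -1 to 1, where 1 is 0.3 m, then the turn, a rotation vector about the tool's x, y, z normalised to -1 to 1, where 1 is 45 degrees. In form: [[hand, [tx, ty, tz], [ax, ay, az]], ...]. A call has 1 to 8 rows; each row is the pose to reach, as a shift and turn from the pose commanded when the call began, along the tool's axes at that moment; what a row does not reach only later rows make up. A row lasts 1/12 s, in which the tool goes at most 41.7 mm and 7.16 degrees, less where a joint would pass 70% of its speed; a pose out of reach is approached as far as the arm can. A call with a number of a shift or a turn outside -1 to 1 is refused whole. A call with a gripper value outside its range is refused whole. The fingers move at their own pace and stop on an object; "force" is the grip in N (left out, the last holds). Time passes only in rows, so rows that repeat a pose let the fingers close. It gives the time, the measured TCP pose, the force and the opening at its end, in the units of the state.
- get_state(): the state, without advancing time (a new reading comes with each control period).
- grab_frame(name): name is "side" or "top"; returns the picture (420x560x3 uint8, red, green, blue); there is no depth.
- camera_info(name): a dict with "mtx" (3x3 intrinsics, pixels), "k1" (the pictures are not rectified: a ray, as slopes to the right and down, at radius r is drawn at 1 + k1 r^2 times it, then the intrinsics apply), "R" (3x3) and "t" (3): a world point X has camera coordinates R X + t. Camera axes: x right, y down, z forward; pixel columns grow to the right and rows downward; lengths in mm; the calibration is good to about 2 mm. A picture is of the moment at which its call begins. camera_info takes no time and is no camera call.
- order.close_job(): hands the job in, once; it reports no verdict.
The state is a dict: "t": time; "qpos": joint angles; "joint_vel": joint speeds; "effort": joint torques, N m; "ee_pos": TCP position; "orientation": TCP orientation; "ft_force": force on the tool from outside, world axes, zero at the start; "torque": the same for the moment, N m; "finger_gap": opening from 0.0 (shut) to 1.0 (fully open).
Only numpy, scipy, OpenCV 4.12 (cv2) and the standard library are available. Lean on these libraries where they do the work, as an engineer would, in place of code of your own. Each camera call takes 0.05 s, during which the arm holds its last target. There are 200 camera calls.

## Task

The worn clutch disc in the checking nest is scrap: swing the keeper bar well clear of the nest's mouth and leave it open, then slide the disc out across the bench and over the front edge so that it drops into the scrap tin on the step below. Slide it flat on the bench, do not lift it, and press or push on it only lightly, because the old lining is brittle. Leave everything else where it is.

Things in the scene. Friction and masses are not known exactly. Their poses are not given: they have to be found in the camera images.
- disc: worn clutch disc, loose: flat round plate, 90 mm across, steel below, black lining on its flat top, 0.24 to 0.37 kg. Its whole thickness is unknown, 6 to 12 mm, as worn. It lies on the nest's sloping floor, 3 mm from the bars: move it by pressing the shut fingers on its top and dragging; once out it can also be pushed at its rim. Origin: centre of its underside, z up
- disc_plate (a point): centre of the disc's steel plate, 3 mm above its underside. The lining on it is 3 to 9 mm thick and breaks above 25 N from the fingers. 8 to 12 N of downward press drags the disc; under 5 N the fingers may slip (friction 0.3 of press plus weight on bench and nest, 0.6 at the fingers). 1 mm of height changes a stiff arm's press by 10 N or more, and so does starting a drag: watch the force
- nest: checking nest, fixed: a U of steel bars 16 mm high, 12 mm thick, open towards its +x, roughly towards the bench's front edge. Inner face of the back bar at x = -48 mm, of the side bars at y = +-48 mm; these end at x = +35 mm. Its floor is a wedge: 6 mm high at x = -48 mm, falling evenly to the bench at x = +48 mm. Origin: at bench height in the middle of the U, under the disc's centre
- keeper (a joint): angle of the keeper bar, rad: 0 is shut across the nest's mouth, starts at 0 to 0.25, grows anticlockwise seen from above as the free end swings outwards, away from the disc, to its stop at 2.9. It stays where it is left; about 1 to 2 N at the knob moves it. Open means past 1.5 (the bar points straight out of the nest at 1.57)
- keeper_knob (a point): centre of the top of the knob on the keeper bar's free end: an upright steel pin 14 mm across that stands from 15 to 50 mm above the bench, 97 mm from the hinge axis
- keeper_hinge (a point): the keeper bar's upright hinge axis, at the top of the bar (15 mm above the bench), in the nest's frame at x = 54 mm, y = 60 mm. The bar is 9 mm wide, and spans 2 to 15 mm above the bench
- bench_edge (a point): a point on the straight front edge of the bench top, which runs along y; the bench (top at height 0) ends here, and beyond it (larger x) is a drop of 150 mm to the step
- tin: scrap tin, fixed on the step below, an open steel box 190 (x) by 220 (y) by 80 mm high with 4 mm walls; its near side is tucked a little under the bench edge, its rim 70 mm below the bench top. Origin: centre of its underside, z up
- bearing: bystander: steel bearing ring, 52 mm across, 15 mm high; origin under its centre
- socket: bystander: upright steel socket, 26 mm across, 45 mm high; origin under its centre
- piston: bystander: aluminium piston, 66 mm across, 50 mm high; origin under its centre
- gear_shaft: bystander: upright shaft with gears, 90 mm across, 135 mm high; origin under its centre
- spanner: bystander: steel spanner lying flat, 170 mm long; origin under its middle
- oil_can: bystander: upright spray can, 60 mm across, 170 mm high; origin under its centre
- bolt: bystander: bolt standing on its head, 16 mm across, 58 mm high; origin under its centre
Things that resemble listed ones, but are neither listed nor needed, are in the scene too. Leave any brown or purple look-alike of the disc alone.

How it is judged:
By the outcome, as a careful person would: the job done as asked, in the order asked, and still so for the second after the job is handed in, with the robot touching nothing.
It also fails if it takes over 72 s, if anything falls off the work surface, if the arm or the gripper's body presses on something with over 40 N, if the wrist force passes 120 N, or if a joint passes its speed limit or range.

## Working session

There is one attempt and no reset: what is moved stays moved. The work goes in short steps, Python scripts to look and compute and a tool call to move; the robot and the scene stay as the last step left them, time stands still between calls to the robot, and variables do not carry over. Pictures are saved under pics/ and viewed, about 8 in all and at most 12, crops included, and the job is handed in when it is done.

Besides the shell and the picture viewer there is one more tool, called by a JSON object that holds its "method" and its "body". carry_out: Moves the arm, as the interface text tells. Its arguments: {"type":"object","properties":{"deltas":{"type":"array"},"force":{"type":"number"}},"required":["deltas"]}

```bash
ls; mkdir -p pics; cat > h.py <<'E'
import numpy as np,cv2
from workcell import get_state,grab_frame,camera_info,order,r
def px2w(cam,u,v,z):
    c=camera_info(cam);K=np.array(c["mtx"]);R=np.array(c["R"]);t=np.array(c["t"])
    d=np.linalg.inv(K)@[u,v,1];p=d[:2].copy();q=p.copy()
    for _ in range(30): q=p/(1+c["k1"]*(q@q))
    ray=R.T@np.array([q[0],q[1],1]);C=-R.T@t
    return C+ray*(z-C[2])/ray[2]
def w2px(cam,X):
    c=camera_info(cam);x=np.array(c["R"])@np.array(X,float)+np.array(c["t"])
    q=x[:2]/x[2];q=q*(1+c["k1"]*(q@q));return (np.array(c["mtx"])@[q[0],q[1],1])[:2]
def save(n,im): cv2.imwrite("pics/"+n,cv2.cvtColor(im,cv2.COLOR_RGB2BGR))
E
python3 - <<'E'
from h import *
a=grab_frame("top");b=grab_frame("side")
save("top0.png",a);save("side0.png",b)
for n in("top","side"):
    c=camera_info(n);print(n,np.round(c["mtx"],1).tolist(),c["k1"],np.round(-np.array(c["R"]).T@np.array(c["t"])),np.round(np.array(c["R"])[2],2))
print(get_state())
E
```

```text
pics
top [[479.2, 0.0, 282.0], [0.0, 479.2, 211.9], [0.0, 0.0, 1.0]] 0.025134538365733587 [ 315.   26. 1317.] [ 0.17  0.02 -0.98]
side [[524.9, 0.0, 290.1], [0.0, 524.9, 216.2], [0.0, 0.0, 1.0]] -0.10942559067361614 [  185. -1073.   778.] [ 0.25  0.79 -0.57]
{'t': 0.1, 'qpos': array([-1.30919398e+00,  3.26847509e-01, -1.93468535e-01,  1.05198614e+00,
       -9.35020883e-06,  1.43659455e+00]), 'joint_vel': array([-0.0016945 , -0.00294403,  0.00151264, -0.00021808,  0.00011271,
       -0.00081201]), 'effort': array([ 2.95069131e-04, -4.44238937e+01,  2.63038194e+01,  7.87201367e-03,
       -1.00375569e-04,  1.98711268e-05]), 'ee_pos': array([ 211.92779656, -506.98227528,  230.59807189]), 'orientation': array([-3.14009909e+00, -1.92216089e-04,  3.95803985e-01]), 'ft_force': array([ 0.37538139, -0.09540083, -0.62329357]), 'torque': array([ 0.06824897, -0.00096334, -0.05221794]), 'finger_gap': 1.0030701271029934}
```

View pics/top0.png

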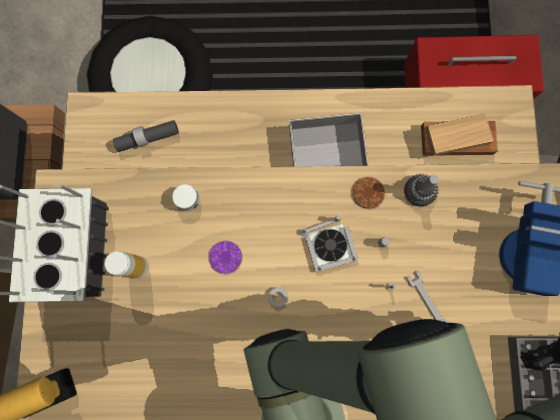

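View pics/side0.png

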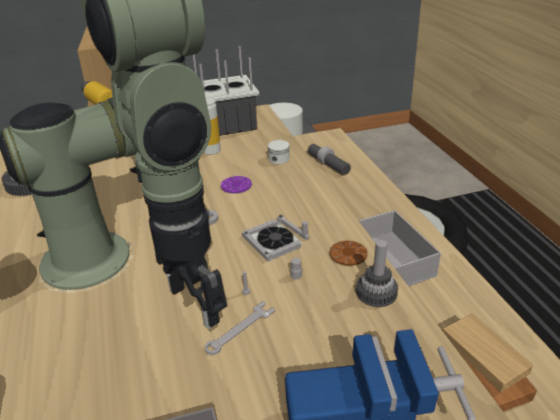

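The top view has up as +x and left as +y. Three things could pass for the disc: the black one in the nest (330,244), the brown look-alike (368,192) and the purple one (225,257). I choose the black one in the nest. The tin is at (328,140), and the bearing, socket, shaft, bolt and spanner are nearby. Next is a close crop from both cameras.

```bash
python3 - <<'E'
from h import *
a=cv2.imread("pics/top0.png")[200:284,285:405];b=cv2.imread("pics/side0.png")[200:284,230:350]
# scale 6.5
o=np.hstack([cv2.resize(x,None,fx=6.6,fy=6.6,interpolation=cv2.INTER_CUBIC) for x in(a,)])
cv2.imwrite("pics/c1.png",o);print(o.shape)
o=cv2.resize(b,None,fx=6.6,fy=6.6,interpolation=cv2.INTER_CUBIC);cv2.imwrite("pics/c2.png",o)
E
```

```text
(554, 792, 3)
```

View pics/c1.png

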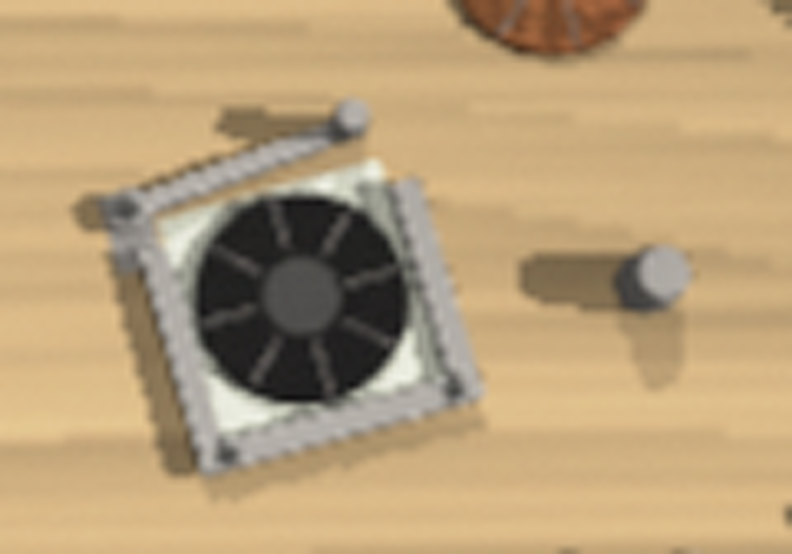

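View pics/c2.png

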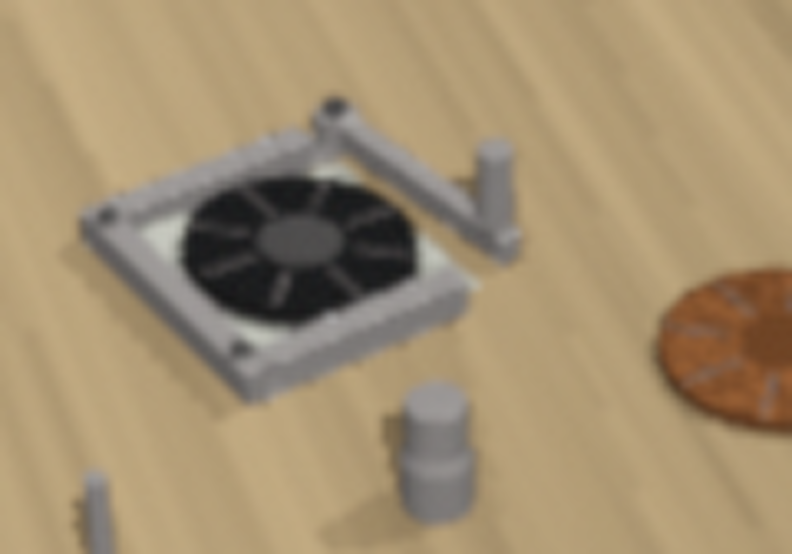

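The crops show the black lining in the U nest. In crop-1 pixels: disc centre (302,295), hinge pin (124,206), knob top (351,117), and back-bar screws at (228,455) and (455,388). In the side crop: knob (495,150), disc hub (300,241), hinge (335,107).

```bash
python3 - <<'E'
from h import *
T=lambda u,v,z:np.round(px2w("top",285+(u+.5)/6.6-.5,200+(v+.5)/6.6-.5,z),1)
S=lambda u,v,z:np.round(px2w("side",230+(u+.5)/6.6-.5,200+(v+.5)/6.6-.5,z),1)
for n,t,s,z in[("disc",(302,295),(300,241),12),("hinge",(124,206),(335,107),15),("knob",(351,117),(495,150),50),("scrL",(228,455),(107,215),16),("scrR",(455,388),(241,348),16)]:
    print(n,T(*t,z),S(*s,z))
h,k,a,b=T(124,206,15)[:2],T(351,117,50)[:2],T(228,455,16)[:2],T(455,388,16)[:2]
d=a-b;print("screw dist",np.hypot(*d),"yaw",np.arctan2(-d[0],d[1]),"knob-hinge",np.hypot(*(k-h)))
yaw=np.arctan2(-d[0],d[1]);c,s=np.cos(yaw),np.sin(yaw);R=np.array([[c,-s],[s,c]])
print("nest from back",(a+b)/2+R@[54,0],"from hinge",h-R@[54,60], "knob in nest",R.T@(k-h))
# edge/tin/others from top full picture
for n,u,v,z in[("edge",250,167.5,0),("edge2",400,165,0),("tin FL",290,121,-70),("tin FR",361,115,-70),("tin R",367,165,-70),("tinL",293,166,-70),("brown",368,192.5,8),("socket",384.5,241,45),("bearing",278,296,15),("purple",225,257,8),("shaft top",431,181,135),("piston",184,195,50)]:
    print(n,np.round(px2w("top",u,v,z),1))
E
```

```text
disc [454.1 -82.5  12. ] [455.7 -81.   12. ]
hinge [491.4  -9.4  15. ] [492.8  -6.2  15. ]
knob [ 522.2 -100.8   50. ] [ 525.1 -101.6   50. ]
scrL [388.4 -50.4  16. ] [391.3 -46.1  16. ]
scrR [ 415.  -143.6   16. ] [ 416.2 -139.5   16. ]
screw dist 96.92161781563492 yaw 0.27801621230068435 knob-hinge 96.4499870399162
nest from back [453.626496   -82.17977689] from hinge [455.94041856 -81.91632978] knob in nest [  4.5327349  -96.34341864]
edge [675.9 139.    0. ]
edge2 [ 678.2 -284.8    0. ]
tin FL [839.4  24.2 -70. ]
tin FR [ 855.4 -191.2  -70. ]
tin R [ 698.7 -203.7  -70. ]
tinL [698.3  16.5 -70. ]
brown [ 598.1 -190.7    8. ]
socket [ 458.1 -223.2   45. ]
bearing [316.2  60.8  15. ]
purple [422.  205.4   8. ]
shaft top [ 598.5 -328.2  135. ]
piston [587.3 313.3  50. ]
```

```bash
cat >> h.py <<'E'
import json,os
def cmd(): return json.load(open("cmd.json")) if os.path.exists("cmd.json") else [212.064,-507.491,231.281,.3956]
def plan(poses,hand):
    """poses: (x,y,z,yaw), tool down. Prints rounded rows; stores last commanded pose."""
    x,y,z,w=cmd();c,s=np.cos(w),np.sin(w);R=np.array([[c,s,0],[s,-c,0],[0,0,-1]]) # columns tool axes
    rows=[]
    for p in poses:
        d=np.round(R.T@(np.array(p[:3])-[x,y,z])/300,4);a=round(-(p[3]-w)/(np.pi/4),3);rows.append([hand,d.tolist(),[0,0,a]])
    e=np.array([x,y,z])+R@(d*300);json.dump([*e,w-a*np.pi/4],open("cmd.json","w"))
    print(json.dumps(rows))
def line(p,n,m=None):
    q=np.array(cmd());m=m or n;L=[q+(np.array(p)-q)*(i+1)/m for i in range(m)]
    return L+[L[-1]]*(n-m)
E
python3 - <<'E'
from h import *
a=cmd();b=[523.5,-101,231.3,1.898]
m=[(u+v)/2 for u,v in zip(a,b)]
plan(line(m,8),.5);plan(line(b,8,8),.5)
plan(line([523.5,-101,80,1.898],8,6),.5)
E
```

```text
[[0.5, [0.0925, -0.0531, -0.0], [0, 0, -0.12]], [0.5, [0.185, -0.1063, -0.0], [0, 0, -0.239]], [0.5, [0.2775, -0.1594, -0.0], [0, 0, -0.359]], [0.5, [0.37, -0.2126, -0.0], [0, 0, -0.478]], [0.5, [0.4625, -0.2657, -0.0], [0, 0, -0.598]], [0.5, [0.555, -0.3189, -0.0], [0, 0, -0.717]], [0.5, [0.6475, -0.372, -0.0], [0, 0, -0.837]], [0.5, [0.74, -0.4251, -0.0], [0, 0, -0.956]]]
[[0.5, [0.1039, 0.0243, -0.0], [0, 0, -0.12]], [0.5, [0.2078, 0.0485, -0.0], [0, 0, -0.239]], [0.5, [0.3117, 0.0728, -0.0], [0, 0, -0.359]], [0.5, [0.4156, 0.097, -0.0], [0, 0, -0.478]], [0.5, [0.5195, 0.1213, -0.0], [0, 0, -0.598]], [0.5, [0.6234, 0.1456, -0.0], [0, 0, -0.718]], [0.5, [0.7273, 0.1698, -0.0001], [0, 0, -0.837]], [0.5, [0.8312, 0.1941, -0.0001], [0, 0, -0.957]]]
[[0.5, [-0.0, -0.0, 0.0841], [0, 0, 0.0]], [0.5, [-0.0, -0.0, 0.1681], [0, 0, 0.0]], [0.5, [-0.0, -0.0, 0.2522], [0, 0, 0.0]], [0.5, [-0.0, -0.0, 0.3362], [0, 0, 0.0]], [0.5, [-0.0, -0.0, 0.4203], [0, 0, 0.0]], [0.5, [-0.0, -0.0, 0.5044], [0, 0, 0.0]], [0.5, [-0.0, -0.0, 0.5044], [0, 0, 0.0]], [0.5, [-0.0, -0.0, 0.5044], [0, 0, 0.0]]]
```

{"method": "carry_out", "body": {"deltas": [[0.5,[0.0925,-0.0531,0],[0,0,-0.12]],[0.5,[0.185,-0.1063,0],[0,0,-0.239]],[0.5,[0.2775,-0.1594,0],[0,0,-0.359]],[0.5,[0.37,-0.2126,0],[0,0,-0.478]],[0.5,[0.4625,-0.2657,0],[0,0,-0.598]],[0.5,[0.555,-0.3189,0],[0,0,-0.717]],[0.5,[0.6475,-0.372,0],[0,0,-0.837]],[0.5,[0.74,-0.4251,0],[0,0,-0.956]]]}}

```text
t: 0.77
ee_pos: [368.2, -302.7, 231.0]
orientation: [-3.141, -0.0, 1.151]
ft_force: [-0.3, -0.7, -0.6]
finger_gap: 0.499
```

{"method": "carry_out", "body": {"deltas": [[0.5,[0.1039,0.0243,0],[0,0,-0.12]],[0.5,[0.2078,0.0485,0],[0,0,-0.239]],[0.5,[0.3117,0.0728,0],[0,0,-0.359]],[0.5,[0.4156,0.097,0],[0,0,-0.478]],[0.5,[0.5195,0.1213,0],[0,0,-0.598]],[0.5,[0.6234,0.1456,0],[0,0,-0.718]],[0.5,[0.7273,0.1698,0],[0,0,-0.837]],[0.5,[0.8312,0.1941,0],[0,0,-0.957]]]}}

```text
t: 1.43
ee_pos: [523.9, -99.4, 231.0]
orientation: [-3.141, -0.0, 1.903]
ft_force: [0.4, -0.9, -0.9]
finger_gap: 0.501
```

{"method": "carry_out", "body": {"deltas": [[0.5,[0,0,0.0841],[0,0,0]],[0.5,[0,0,0.1681],[0,0,0]],[0.5,[0,0,0.2522],[0,0,0]],[0.5,[0,0,0.3362],[0,0,0]],[0.5,[0,0,0.4203],[0,0,0]],[0.5,[0,0,0.5044],[0,0,0]],[0.5,[0,0,0.5044],[0,0,0]],[0.5,[0,0,0.5044],[0,0,0]]]}}

```text
t: 2.1
ee_pos: [522.0, -100.4, 78.9]
orientation: [-3.138, -0.002, 1.898]
ft_force: [-0.3, 0.1, 0.2]
finger_gap: 0.503
```

```bash
python3 - <<'E'
from h import *
plan(line([523.5,-101,29,1.898],8,6),.5)
H=np.array([492,-8]);r0=97.5
def P(a): return [H[0]+r0*np.cos(a),H[1]+r0*np.sin(a),29,1.898+1.244+a]
plan([P(-1.244+.61*(i+1)/8) for i in range(8)],.75)
plan([P(-.634+.61*(i+1)/8) for i in range(8)],.75)
plan([P(-.024+.61*(i+1)/8) for i in range(8)],.75)
plan([P(.586+.61*(i+1)/8) for i in range(8)],.75)
E
```

```text
[[0.5, [-0.0, -0.0, 0.0283], [0, 0, 0.0]], [0.5, [-0.0, -0.0, 0.0567], [0, 0, 0.0]], [0.5, [-0.0, -0.0, 0.085], [0, 0, 0.0]], [0.5, [-0.0, -0.0, 0.1133], [0, 0, 0.0]], [0.5, [-0.0, -0.0, 0.1416], [0, 0, 0.0]], [0.5, [-0.0, -0.0, 0.17], [0, 0, 0.0]], [0.5, [-0.0, -0.0, 0.17], [0, 0, 0.0]], [0.5, [-0.0, -0.0, 0.17], [0, 0, 0.0]]]
[[0.75, [0.0032, 0.0248, -0.0], [0, 0, -0.097]], [0.75, [0.006, 0.0494, -0.0], [0, 0, -0.194]], [0.75, [0.0107, 0.0737, -0.0], [0, 0, -0.291]], [0.75, [0.0172, 0.0976, -0.0], [0, 0, -0.388]], [0.75, [0.0256, 0.121, -0.0], [0, 0, -0.485]], [0.75, [0.0356, 0.1436, -0.0], [0, 0, -0.582]], [0.75, [0.0474, 0.1654, -0.0], [0, 0, -0.68]], [0.75, [0.0608, 0.1862, -0.0], [0, 0, -0.777]]]
[[0.75, [0.0009, 0.0248, -0.0], [0, 0, -0.097]], [0.75, [0.0037, 0.0494, -0.0], [0, 0, -0.194]], [0.75, [0.0084, 0.0737, -0.0], [0, 0, -0.291]], [0.75, [0.0149, 0.0977, -0.0], [0, 0, -0.388]], [0.75, [0.0232, 0.121, -0.0], [0, 0, -0.485]], [0.75, [0.0333, 0.1436, -0.0], [0, 0, -0.582]], [0.75, [0.0451, 0.1654, -0.0], [0, 0, -0.679]], [0.75, [0.0585, 0.1863, -0.0], [0, 0, -0.776]]]
[[0.75, [0.0009, 0.0247, -0.0], [0, 0, -0.097]], [0.75, [0.0037, 0.0493, -0.0], [0, 0, -0.194]], [0.75, [0.0084, 0.0737, -0.0], [0, 0, -0.292]], [0.75, [0.015, 0.0976, -0.0], [0, 0, -0.389]], [0.75, [0.0233, 0.1209, -0.0], [0, 0, -0.486]], [0.75, [0.0334, 0.1435, -0.0], [0, 0, -0.583]], [0.75, [0.0452, 0.1653, -0.0], [0, 0, -0.68]], [0.75, [0.0586, 0.1861, -0.0], [0, 0, -0.777]]]
[[0.75, [0.0009, 0.0248, -0.0], [0, 0, -0.097]], [0.75, [0.0037, 0.0494, -0.0], [0, 0, -0.194]], [0.75, [0.0084, 0.0737, -0.0], [0, 0, -0.291]], [0.75, [0.0149, 0.0976, -0.0], [0, 0, -0.388]], [0.75, [0.0232, 0.121, -0.0], [0, 0, -0.485]], [0.75, [0.0333, 0.1436, -0.0], [0, 0, -0.582]], [0.75, [0.0451, 0.1654, -0.0], [0, 0, -0.68]], [0.75, [0.0585, 0.1862, -0.0], [0, 0, -0.777]]]
```

{"method": "carry_out", "body": {"deltas": [[0.5,[0,0,0.03],[0,0,0]],[0.5,[0,0,0.06],[0,0,0]],[0.5,[0,0,0.09],[0,0,0]],[0.5,[0,0,0.12],[0,0,0]],[0.5,[0,0,0.15],[0,0,0]],[0.5,[0,0,0.17],[0,0,0]],[0.75,[0,0,0.17],[0,0,0]],[0.75,[0,0,0.17],[0,0,0]]], "force": 20}}

```text
t: 2.77
ee_pos: [523.0, -100.8, 28.5]
orientation: [-3.141, -0.001, 1.898]
ft_force: [1.2, 0.5, 0.3]
finger_gap: 0.257
```

{"method": "carry_out", "body": {"deltas": [[0.75,[0.003,0.0248,0],[0,0,-0.097]],[0.75,[0.006,0.0494,0],[0,0,-0.194]],[0.75,[0.0107,0.0737,0],[0,0,-0.291]],[0.75,[0.0172,0.0976,0],[0,0,-0.388]],[0.75,[0.0256,0.121,0],[0,0,-0.485]],[0.75,[0.0356,0.1436,0],[0,0,-0.582]],[0.75,[0.0474,0.1654,0],[0,0,-0.68]],[0.75,[0.0608,0.1862,0],[0,0,-0.777]]]}}

```text
t: 3.43
ee_pos: [570.2, -65.6, 29.1]
orientation: [-3.141, -0.001, 2.512]
ft_force: [-1.8, -0.6, -1.1]
finger_gap: 0.252
```

{"method": "carry_out", "body": {"deltas": [[0.75,[0.0009,0.0248,0],[0,0,-0.097]],[0.75,[0.0037,0.0494,0],[0,0,-0.194]],[0.75,[0.0084,0.0737,0],[0,0,-0.291]],[0.75,[0.0149,0.0977,0],[0,0,-0.388]],[0.75,[0.0232,0.121,0],[0,0,-0.485]],[0.75,[0.0333,0.1436,0],[0,0,-0.582]],[0.75,[0.0451,0.1654,0],[0,0,-0.679]],[0.75,[0.0585,0.1863,0],[0,0,-0.776]]]}}

```text
t: 4.1
ee_pos: [589.3, -10.4, 29.3]
orientation: [-3.14, -0.0, 3.121]
ft_force: [-0.5, -0.2, 0.3]
finger_gap: 0.25
```

{"method": "carry_out", "body": {"deltas": [[0.75,[0.0009,0.0247,0],[0,0,-0.097]],[0.75,[0.0037,0.0493,0],[0,0,-0.194]],[0.75,[0.0084,0.0737,0],[0,0,-0.292]],[0.75,[0.015,0.0976,0],[0,0,-0.389]],[0.75,[0.0233,0.1209,0],[0,0,-0.486]],[0.75,[0.0334,0.1435,0],[0,0,-0.583]],[0.75,[0.0452,0.1653,0],[0,0,-0.68]],[0.75,[0.0586,0.1861,0],[0,0,-0.777]]]}}

```text
t: 4.77
ee_pos: [573.4, 45.7, 29.4]
orientation: [-3.14, -0.0, -2.551]
ft_force: [0.1, -2.3, -0.4]
finger_gap: 0.252
```

{"method": "carry_out", "body": {"deltas": [[0.75,[0.0009,0.0248,0],[0,0,-0.097]],[0.75,[0.0037,0.0494,0],[0,0,-0.194]],[0.75,[0.0084,0.0737,0],[0,0,-0.291]],[0.75,[0.0149,0.0976,0],[0,0,-0.388]],[0.75,[0.0232,0.121,0],[0,0,-0.485]],[0.75,[0.0333,0.1436,0],[0,0,-0.582]],[0.75,[0.0451,0.1654,0],[0,0,-0.68]],[0.75,[0.0585,0.1862,0],[0,0,-0.777]]]}}

```text
t: 5.43
ee_pos: [528.3, 82.6, 29.6]
orientation: [-3.139, -0.0, -1.941]
ft_force: [0.7, -1.7, -0.1]
finger_gap: 0.25
```

```bash
python3 - <<'E'
from h import *
q=cmd();print(q)
plan(line([q[0],q[1],110,q[3]],4),.75)
x,y,w=455-20*.963,-81.5-20*.269,np.pi
m=[(q[0]+x)/2,(q[1]+y)/2,110,(q[3]+w)/2]
plan(line(m,6),1);plan(line([x,y,110,w],8,7),1)
plan(line([x,y,30,w],8,5),1)
print(cmd())
E
```

```text
[527.6902629307494, 82.72091659856548, 28.991000000000007, 4.33829878025519]
[[0.75, [0.0, 0.0, -0.0675], [0, 0, -0.0]], [0.75, [0.0, 0.0, -0.135], [0, 0, -0.0]], [0.75, [0.0, 0.0, -0.2025], [0, 0, -0.0]], [0.75, [0.0, 0.0, -0.27], [0, 0, -0.0]]]
[[1, [0.0532, 0.0066, -0.0], [0, 0, 0.127]], [1, [0.1064, 0.0131, -0.0], [0, 0, 0.254]], [1, [0.1596, 0.0197, -0.0], [0, 0, 0.381]], [1, [0.2127, 0.0262, -0.0], [0, 0, 0.508]], [1, [0.2659, 0.0328, -0.0], [0, 0, 0.635]], [1, [0.3191, 0.0394, -0.0], [0, 0, 0.762]]]
[[1, [0.0408, -0.021, -0.0], [0, 0, 0.109]], [1, [0.0817, -0.0421, -0.0], [0, 0, 0.218]], [1, [0.1225, -0.0631, -0.0], [0, 0, 0.326]], [1, [0.1633, -0.0842, -0.0], [0, 0, 0.435]], [1, [0.2042, -0.1052, -0.0], [0, 0, 0.544]], [1, [0.245, -0.1263, -0.0], [0, 0, 0.653]], [1, [0.2858, -0.1473, -0.0], [0, 0, 0.762]], [1, [0.2858, -0.1473, -0.0], [0, 0, 0.762]]]
[[1, [0.0, -0.0, 0.0533], [0, 0, -0.0]], [1, [0.0, -0.0, 0.1067], [0, 0, -0.0]], [1, [0.0, -0.0, 0.16], [0, 0, -0.0]], [1, [0.0, -0.0, 0.2133], [0, 0, -0.0]], [1, [0.0, -0.0, 0.2666], [0, 0, -0.0]], [1, [0.0, -0.0, 0.2666], [0, 0, -0.0]], [1, [0.0, -0.0, 0.2666], [0, 0, -0.0]], [1, [0.0, -0.0, 0.2666], [0, 0, -0.0]]]
[435.7428501199213, -86.87203910222833, 30.01100000000001, 3.141351979237479]
```

{"method": "carry_out", "body": {"deltas": [[0.75,[0,0,-0.0675],[0,0,0]],[0.75,[0,0,-0.135],[0,0,0]],[0.75,[0,0,-0.2025],[0,0,0]],[0.75,[0,0,-0.27],[0,0,0]]]}}

```text
t: 5.77
ee_pos: [527.7, 82.8, 111.4]
orientation: [-3.141, 0.0, -1.945]
ft_force: [0.2, 0.0, -0.2]
finger_gap: 0.252
```

{"method": "carry_out", "body": {"deltas": [[1,[0.0532,0.0066,0],[0,0,0.127]],[1,[0.1064,0.0131,0],[0,0,0.254]],[1,[0.1596,0.0197,0],[0,0,0.381]],[1,[0.2127,0.0262,0],[0,0,0.508]],[1,[0.2659,0.0328,0],[0,0,0.635]],[1,[0.3191,0.0394,0],[0,0,0.762]]]}}

```text
t: 6.27
ee_pos: [481.6, -2.7, 110.6]
orientation: [-3.141, 0.001, -2.548]
ft_force: [-0.1, 0.1, 0.5]
finger_gap: -0.001
```

{"method": "carry_out", "body": {"deltas": [[1,[0.0408,-0.021,0],[0,0,0.109]],[1,[0.0817,-0.0421,0],[0,0,0.218]],[1,[0.1225,-0.0631,0],[0,0,0.326]],[1,[0.1633,-0.0842,0],[0,0,0.435]],[1,[0.2042,-0.1052,0],[0,0,0.544]],[1,[0.245,-0.1263,0],[0,0,0.653]],[1,[0.2858,-0.1473,0],[0,0,0.762]],[1,[0.2858,-0.1473,0],[0,0,0.762]]]}}

```text
t: 6.93
ee_pos: [435.1, -88.4, 110.5]
orientation: [-3.141, 0.0, 3.137]
ft_force: [1.1, 0.7, 0.1]
finger_gap: 0.003
```

{"method": "carry_out", "body": {"deltas": [[1,[0,0,0.0533],[0,0,0]],[1,[0,0,0.1067],[0,0,0]],[1,[0,0,0.16],[0,0,0]],[1,[0,0,0.2133],[0,0,0]],[1,[0,0,0.2666],[0,0,0]],[1,[0,0,0.2666],[0,0,0]],[1,[0,0,0.2666],[0,0,0]],[1,[0,0,0.2666],[0,0,0]]]}}

```text
t: 7.6
ee_pos: [436.3, -86.8, 30.7]
orientation: [-3.141, 0.001, -3.141]
ft_force: [0.6, -0.3, -0.1]
finger_gap: 0.003
```

```bash
python3 - <<'E'
from h import *
for i in range(8): 
    b=grab_frame("side"); s=get_state();print(np.round(s["ft_force"],2),np.round(s["ee_pos"],2))
a=grab_frame("top")
f=lambda x:cv2.resize(x,(400,400),interpolation=cv2.INTER_CUBIC)
save("v1.png",np.hstack([f(a[150:290,250:390]),f(b[150:290,210:350])]))
E
```

```text
[-0.59  0.88  0.54] [436.59 -86.94  30.94]
[ 0.76 -0.44  1.31] [436.68 -87.03  31.02]
[-0.3   0.29  0.02] [436.6  -87.05  30.98]
[ 0.45  1.86 -0.86] [436.49 -87.05  30.88]
[ 0.75  0.2  -0.03] [436.31 -87.02  30.72]
[ 0.99 -0.16 -1.42] [436.18 -87.    30.6 ]
[0.42 0.65 0.04] [436.05 -86.97  30.46]
[ 0.24  0.56 -0.24] [435.93 -86.94  30.34]
```

View pics/v1.png

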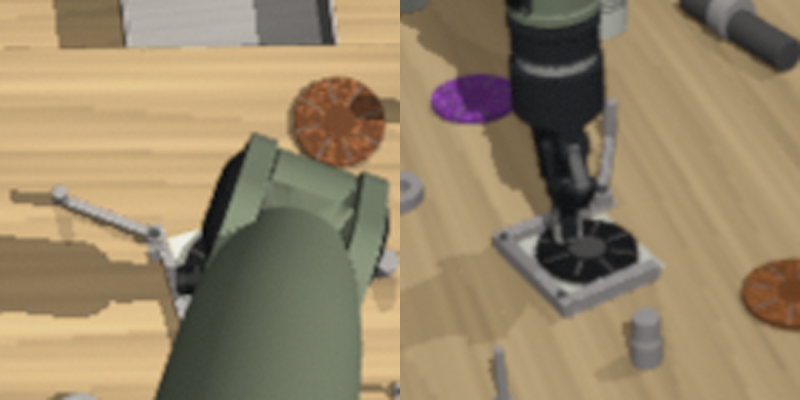

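{"method": "carry_out", "body": {"deltas": [[1,[0,0,0.01],[0,0,0]],[1,[0,0,0.02],[0,0,0]],[1,[0,0,0.03],[0,0,0]],[1,[0,0,0.038],[0,0,0]],[1,[0,0,0.042],[0,0,0]],[1,[0,0,0.0433],[0,0,0]],[1,[0,0,0.0433],[0,0,0]]]}}

```text
t: 8.63
ee_pos: [435.5, -86.8, 16.8]
orientation: [3.141, -0.0, 3.142]
ft_force: [-0.5, -0.8, 0.6]
finger_gap: 0.005
```

{"method": "carry_out", "body": {"deltas": [[1,[0,0,0.0015],[0,0,0]],[1,[0,0,0.003],[0,0,0]],[1,[0,0,0.0033],[0,0,0]]]}}

```text
t: 8.88
ee_pos: [435.7, -86.9, 16.0]
orientation: [-3.142, 0.0, 3.142]
ft_force: [0.2, -0.2, 1.0]
finger_gap: -0.002
```

{"method": "carry_out", "body": {"deltas": [[1,[0,0,0.0015],[0,0,0]],[1,[0,0,0.003],[0,0,0]],[1,[0,0,0.0033],[0,0,0]]]}}

```text
t: 9.13
ee_pos: [435.7, -86.8, 15.0]
orientation: [-3.142, -0.0, 3.142]
ft_force: [0.2, -0.5, -1.0]
finger_gap: 0.001
```

{"method": "carry_out", "body": {"deltas": [[1,[0,0,0.0015],[0,0,0]],[1,[0,0,0.003],[0,0,0]],[1,[0,0,0.0033],[0,0,0]]]}}

```text
t: 9.38
ee_pos: [435.6, -86.8, 13.9]
orientation: [3.142, -0.0, 3.142]
ft_force: [-0.5, 0.4, 0.1]
finger_gap: -0.002
```

{"method": "carry_out", "body": {"deltas": [[1,[0,0,0.001],[0,0,0]],[1,[0,0,0.002],[0,0,0]],[1,[0,0,0.0027],[0,0,0]]]}}

```text
t: 9.63
ee_pos: [435.7, -86.8, 13.3]
orientation: [-3.142, -0.0, 3.142]
ft_force: [-1.5, -0.0, 5.1]
finger_gap: -0.002
```

{"method": "carry_out", "body": {"deltas": [[1,[0,0,0.0008],[0,0,0]],[1,[0,0,0.0008],[0,0,0]]]}}

```text
t: 9.8
ee_pos: [435.7, -86.8, 13.3]
orientation: [-3.141, 0.0, 3.142]
ft_force: [-1.8, 0.3, 6.5]
finger_gap: 0.003
```

{"method": "carry_out", "body": {"deltas": [[1,[0,0,0.001],[0,0,0]],[1,[-0.0032,0.0009,0.0012],[0,0,0]],[1,[-0.0064,0.0018,0.0014],[0,0,0]],[1,[-0.0096,0.0027,0.0016],[0,0,0]]]}}

```text
t: 10.13
ee_pos: [438.3, -86.4, 13.1]
orientation: [-3.14, -0.0, 3.141]
ft_force: [-3.7, -0.6, 8.9]
finger_gap: -0.001
```

{"method": "carry_out", "body": {"deltas": [[1,[-0.0048,0.0013,0.0003],[0,0,0]],[1,[-0.0096,0.0027,0.0006],[0,0,0]],[1,[-0.0144,0.004,0.0009],[0,0,0]],[1,[-0.0193,0.0054,0.0012],[0,0,0]]]}}

```text
t: 10.47
ee_pos: [444.1, -84.9, 12.7]
orientation: [-3.14, -0.001, 3.141]
ft_force: [-2.4, -1.3, 9.4]
finger_gap: 0.001
```

{"method": "carry_out", "body": {"deltas": [[1,[-0.004,0.0011,0.0002],[0,0,0]],[1,[-0.008,0.0022,0.0004],[0,0,0]],[1,[-0.012,0.0034,0.0006],[0,0,0]],[1,[-0.016,0.0045,0.0008],[0,0,0]],[1,[-0.02,0.0056,0.001],[0,0,0]],[1,[-0.024,0.0067,0.0012],[0,0,0]],[1,[-0.028,0.0078,0.0013],[0,0,0]],[1,[-0.032,0.009,0.0015],[0,0,0]]]}}

```text
t: 11.13
ee_pos: [453.7, -82.2, 12.2]
orientation: [-3.14, -0.001, 3.141]
ft_force: [-2.0, -0.9, 8.0]
finger_gap: 0.0
```

```bash
python3 - <<'E'
from h import *
b=grab_frame("side")
save("v2.png",cv2.resize(b[170:280,210:350],(770,605),interpolation=cv2.INTER_CUBIC)[:600])
print(np.round(get_state()["ft_force"],1))
E
```

```text
[-2.  -1.3  8.1]
```

View pics/v2.png

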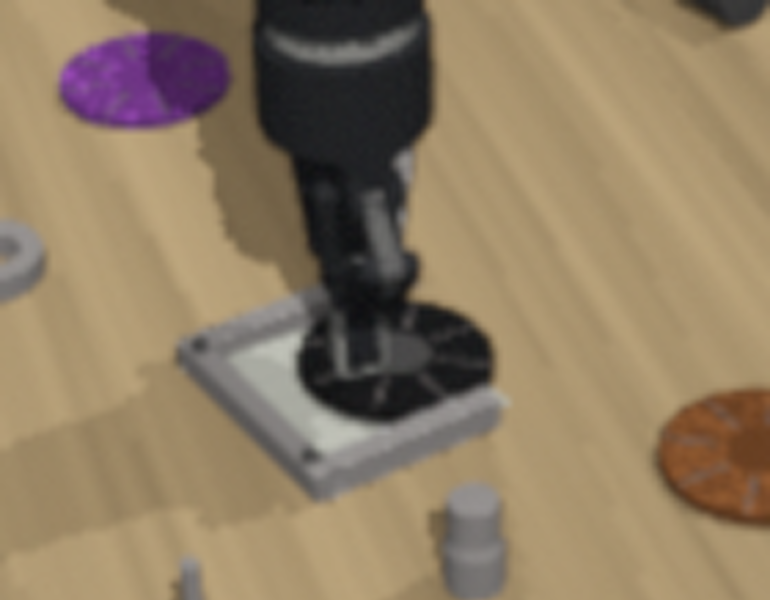

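The disc has slid about 18 mm with the fingers: its hub is at (405,352), the tip at (355,365), and there is a gap behind it. I'll go on dragging.

{"method": "carry_out", "body": {"deltas": [[1,[-0.006,0.0017,0.0003],[0,0,0]],[1,[-0.012,0.0034,0.0006],[0,0,0]],[1,[-0.018,0.005,0.0009],[0,0,0]],[1,[-0.024,0.0067,0.0012],[0,0,0]],[1,[-0.03,0.0084,0.0015],[0,0,0]],[1,[-0.036,0.0101,0.0018],[0,0,0]],[1,[-0.042,0.0118,0.0021],[0,0,0]],[1,[-0.048,0.0134,0.0024],[0,0,0]]]}}

```text
t: 11.85
ee_pos: [468.1, -78.1, 11.5]
orientation: [-3.14, -0.001, 3.141]
ft_force: [-3.1, -1.3, 8.9]
finger_gap: 0.002
```

{"method": "carry_out", "body": {"deltas": [[1,[-0.006,0.0017,0.0003],[0,0,0]],[1,[-0.012,0.0034,0.0006],[0,0,0]],[1,[-0.018,0.005,0.0009],[0,0,0]],[1,[-0.024,0.0067,0.0011],[0,0,0]],[1,[-0.03,0.0084,0.0014],[0,0,0]],[1,[-0.036,0.0101,0.0017],[0,0,0]],[1,[-0.042,0.0118,0.002],[0,0,0]],[1,[-0.048,0.0134,0.0022],[0,0,0]]]}}

```text
t: 12.52
ee_pos: [482.5, -74.0, 10.8]
orientation: [-3.141, -0.001, 3.141]
ft_force: [-2.7, -0.1, 6.4]
finger_gap: -0.002
```

{"method": "carry_out", "body": {"deltas": [[1,[-0.006,0.0017,0.0003],[0,0,0]],[1,[-0.012,0.0034,0.0006],[0,0,0]],[1,[-0.018,0.005,0.0009],[0,0,0]],[1,[-0.024,0.0067,0.0011],[0,0,0]],[1,[-0.03,0.0084,0.0014],[0,0,0]],[1,[-0.036,0.0101,0.0017],[0,0,0]],[1,[-0.042,0.0118,0.002],[0,0,0]],[1,[-0.048,0.0134,0.0022],[0,0,0]]]}}

```text
t: 13.18
ee_pos: [496.9, -69.9, 10.0]
orientation: [-3.141, -0.001, 3.141]
ft_force: [-2.2, -1.0, 5.9]
finger_gap: 0.002
```

{"method": "carry_out", "body": {"deltas": [[1,[0,0,0.0009],[0,0,0]],[1,[-0.006,0.0017,0.0014],[0,0,0]],[1,[-0.012,0.0034,0.0017],[0,0,0]],[1,[-0.018,0.005,0.002],[0,0,0]],[1,[-0.024,0.0067,0.0023],[0,0,0]],[1,[-0.03,0.0084,0.0026],[0,0,0]],[1,[-0.036,0.0101,0.0029],[0,0,0]],[1,[-0.042,0.0118,0.0032],[0,0,0]]]}}

```text
t: 13.85
ee_pos: [509.6, -66.6, 9.4]
orientation: [-3.14, -0.0, 3.141]
ft_force: [-3.3, -1.6, 8.5]
finger_gap: 0.001
```

{"method": "carry_out", "body": {"deltas": [[1,[-0.007,0.002,0.0003],[0,0,0]],[1,[-0.014,0.004,0.0007],[0,0,0]],[1,[-0.021,0.006,0.001],[0,0,0]],[1,[-0.028,0.008,0.0014],[0,0,0]],[1,[-0.035,0.01,0.0017],[0,0,0]],[1,[-0.042,0.012,0.002],[0,0,0]],[1,[-0.049,0.014,0.0024],[0,0,0]],[1,[-0.056,0.016,0.0026],[0,0,0]]]}}

```text
t: 14.52
ee_pos: [526.2, -61.9, 8.8]
orientation: [-3.14, -0.001, 3.141]
ft_force: [-5.2, -0.3, 11.5]
finger_gap: 0.001
```

```bash
python3 - <<'E'
from h import *
b=grab_frame("side");a=grab_frame("top")
f=lambda x:cv2.resize(x,(400,400),interpolation=cv2.INTER_CUBIC)
save("v3.png",np.hstack([f(a[140:280,260:400]),f(b[150:290,240:380])]))
print(np.round(get_state()["ft_force"],1))
E
```

```text
[-3.7 -0.5 10. ]
```

View pics/v3.png

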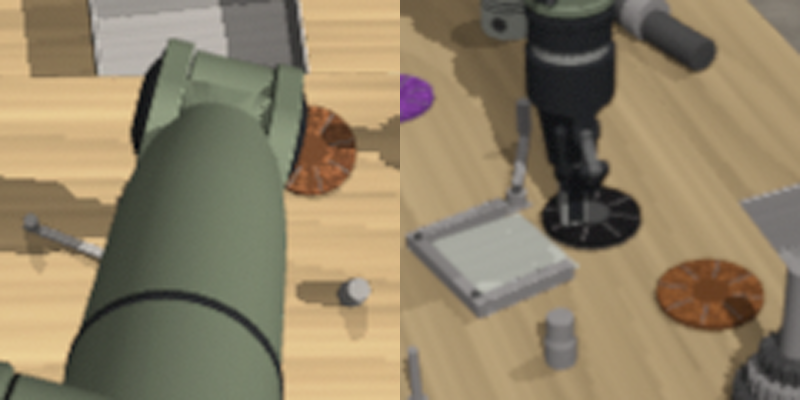

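The disc is out of the nest and still under the fingers, with its hub at (595,210). The keeper is open. I now drag along +x, easing to y ≈ -80.

{"method": "carry_out", "body": {"deltas": [[1,[-0.01,-0.0012,-0.0002],[0,0,0]],[1,[-0.02,-0.0024,-0.0002],[0,0,0]],[1,[-0.03,-0.0036,-0.0002],[0,0,0]],[1,[-0.04,-0.0048,-0.0002],[0,0,0]],[1,[-0.05,-0.006,-0.0002],[0,0,0]],[1,[-0.06,-0.0072,-0.0002],[0,0,0]],[1,[-0.07,-0.0084,-0.0002],[0,0,0]],[1,[-0.08,-0.0096,-0.0002],[0,0,0]]]}}

```text
t: 15.28
ee_pos: [550.1, -64.2, 8.8]
orientation: [-3.141, -0.001, -3.142]
ft_force: [-3.8, 0.7, 10.8]
finger_gap: 0.002
```

```bash
python3 - <<'E'
from h import *
print(px2w("side",240+195*.35,150+210*.35,9))
# precise bench edge: strongest row gradient near v=167 in the first top picture
g=cv2.GaussianBlur(cv2.cvtColor(cv2.imread("pics/top0.png"),cv2.COLOR_BGR2GRAY),(1,3),0).astype(float)
for u in(240,260,275,300,330,350,380,400):
    col=g[155:178,u-2:u+3].mean(1);d=np.diff(col);i=np.argmax(abs(d));v=155+i+.5
    print(u,v,round(d[i],1),np.round(px2w("top",u,v,0)[:2],1))
E
```

```text
[551.22721241 -55.0136116    9.        ]
240 166.5 -6.0 [679.2 167.5]
260 165.5 -6.2 [681.5 110.6]
275 166.5 28.0 [678.1  68. ]
300 167.5 5.2 [674.3  -2.8]
330 171.5 5.2 [661.7 -87.4]
350 165.5 32.6 [ 678.5 -144.2]
380 164.5 -6.2 [ 680.4 -228.7]
400 171.5 7.0 [ 659.3 -283.9]
```

{"method": "carry_out", "body": {"deltas": [[1,[-0.015,-0.0019,0],[0,0,0]],[1,[-0.03,-0.0037,0],[0,0,0]],[1,[-0.045,-0.0056,0],[0,0,0]],[1,[-0.06,-0.0075,0],[0,0,0]],[1,[-0.075,-0.0094,0],[0,0,0]],[1,[-0.09,-0.0112,0],[0,0,0]],[1,[-0.105,-0.013,0],[0,0,0]],[1,[-0.12,-0.015,0],[0,0,0]]]}}

```text
t: 15.95
ee_pos: [586.2, -68.7, 8.8]
orientation: [-3.141, -0.001, 3.142]
ft_force: [-4.5, -0.0, 7.9]
finger_gap: 0.001
```

{"method": "carry_out", "body": {"deltas": [[1,[-0.015,-0.0019,0.0005],[0,0,0]],[1,[-0.03,-0.0037,0.0005],[0,0,0]],[1,[-0.045,-0.0056,0.0005],[0,0,0]],[1,[-0.06,-0.0075,0.0005],[0,0,0]],[1,[-0.075,-0.0094,0.0005],[0,0,0]],[1,[-0.09,-0.0112,0.0005],[0,0,0]],[1,[-0.105,-0.013,0.0005],[0,0,0]],[1,[-0.12,-0.015,0.0005],[0,0,0]]]}}

```text
t: 16.62
ee_pos: [622.4, -73.3, 8.8]
orientation: [-3.141, -0.0, -3.142]
ft_force: [-3.7, -0.3, 9.2]
finger_gap: 0.0
```

{"method": "carry_out", "body": {"deltas": [[1,[-0.01,-0.001,0],[0,0,0]],[1,[-0.02,-0.002,0],[0,0,0]],[1,[-0.03,-0.003,0],[0,0,0]],[1,[-0.04,-0.004,0],[0,0,0]],[1,[-0.05,-0.005,0],[0,0,0]],[1,[-0.06,-0.006,0],[0,0,0]],[1,[-0.07,-0.007,0],[0,0,0]],[1,[-0.08,-0.008,0],[0,0,0]]]}}

```text
t: 17.28
ee_pos: [646.4, -75.7, 8.8]
orientation: [-3.141, -0.0, 3.141]
ft_force: [-4.0, 0.4, 9.2]
finger_gap: 0.001
```

```bash
python3 - <<'E'
from h import *
b=grab_frame("side")
save("v4.png",cv2.resize(b[150:290,280:460],(774,602),interpolation=cv2.INTER_CUBIC)[:600])
s=get_state();print(np.round(s["ft_force"],1),s["ee_pos"])
E
```

```text
[-2.7  0.7  7.9] [647.12911101 -75.80533402   8.84805815]
```

View pics/v4.png

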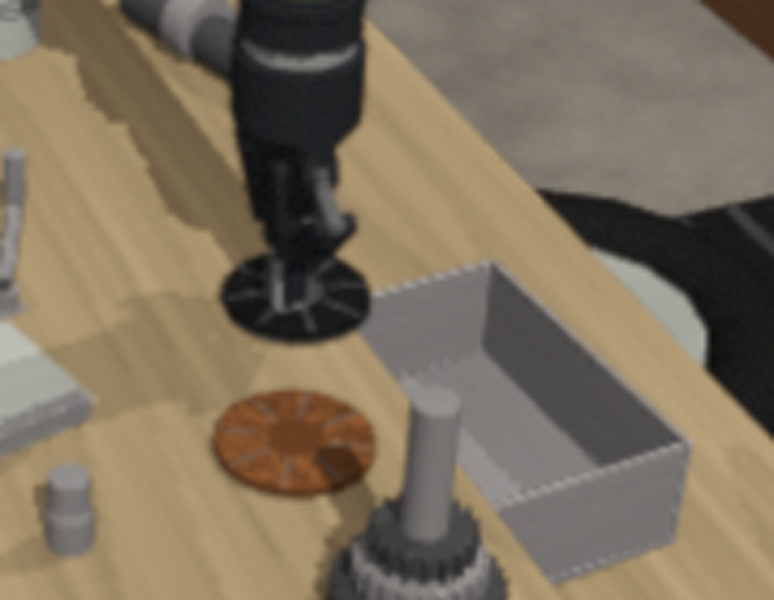

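{"method": "carry_out", "body": {"deltas": [[1,[0,0,-0.02],[0,0,0]],[1,[0,0,-0.06],[0,0,0]],[0.8,[0,0,-0.08],[0,0,0]],[0.8,[0.06,0,-0.08],[0,0,0]],[0.8,[0.14,0,-0.08],[0,0,0]],[0.8,[0.2,0,-0.08],[0,0,0]],[0.8,[0.22,0,-0.08],[0,0,0]],[0.8,[0.22,0,-0.08],[0,0,0]]]}}

```text
t: 18.0
ee_pos: [579.4, -75.5, 32.3]
orientation: [3.141, -0.001, 3.141]
ft_force: [-0.4, -0.1, 0.4]
finger_gap: 0.199
```

```bash
python3 - <<'E'
from h import *
b=grab_frame("side");s=get_state();print(np.round(s["ft_force"],1),s["ee_pos"])
g=b.max(2)<70
n,l,st,c=cv2.connectedComponentsWithStats(g[190:250,320:385].astype(np.uint8))
for i in range(1,n):
    if st[i][4]>40: print(st[i],c[i]+[320,190],px2w("side",*(c[i]+[320,190]),8.8))
print(px2w("side",348.8,219.1,8.8))
save("v5.png",cv2.resize(b[150:290,280:460],(774,602),interpolation=cv2.INTER_CUBIC)[:600])
E
```

```text
[0.9 0.6 1.1] [581.13921404 -75.75952088  32.57995535]
[  0   0  17  30 311] [325.64630225 203.30546624] [626.65742556  16.7781561    8.8       ]
[ 12  19  34  21 517] [348.64796905 218.91102515] [655.08942819 -71.24496048   8.8       ]
[655.1161575  -72.15290438   8.8       ]
```

View pics/v5.png

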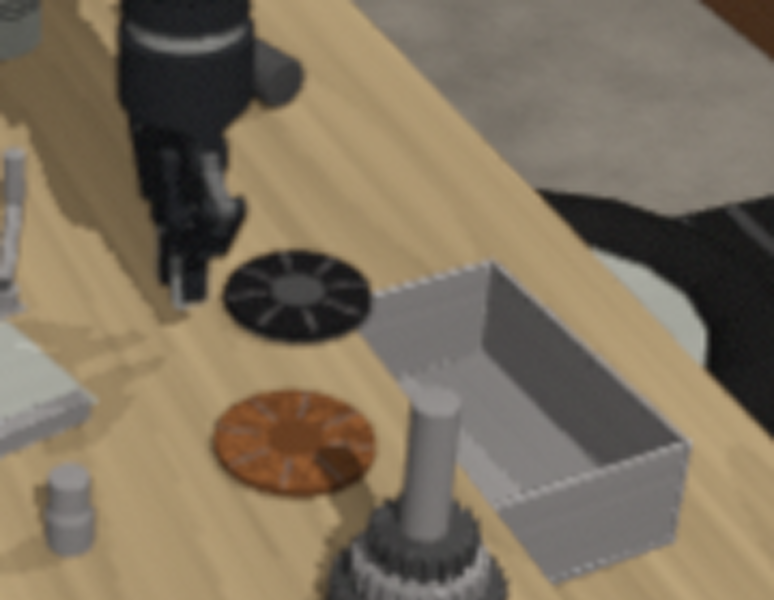

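The disc lies flat and intact with its centre at about (654,-72), and its front rim overhangs the edge. The fingers are behind it, so I lower them to push the rim.

{"method": "carry_out", "body": {"deltas": [[0.8,[0,0.009,0.03],[0,0,0]],[0.8,[0,0.009,0.06],[0,0,0]],[0.8,[0,0.009,0.08],[0,0,0]],[0.8,[0,0.009,0.09],[0,0,0]],[0.8,[0,0.009,0.094],[0,0,0]],[0.8,[0,0.009,0.094],[0,0,0]],[0.8,[0,0.009,0.094],[0,0,0]]]}}

```text
t: 18.63
ee_pos: [580.7, -72.9, 3.4]
orientation: [3.142, -0.0, 3.142]
ft_force: [-1.1, -0.3, 0.4]
finger_gap: 0.2
```

{"method": "carry_out", "body": {"deltas": [[0.8,[-0.012,0,0],[0,0,0]],[0.8,[-0.024,0,0],[0,0,0]],[0.8,[-0.036,0,0],[0,0,0]],[0.8,[-0.048,0,0],[0,0,0]],[0.8,[-0.06,0,0],[0,0,0]],[0.8,[-0.072,0,0],[0,0,0]],[0.8,[-0.084,0,0],[0,0,0]],[0.8,[-0.096,0,0],[0,0,0]]]}}

```text
t: 19.3
ee_pos: [609.3, -72.8, 3.5]
orientation: [3.141, -0.001, 3.142]
ft_force: [0.4, -0.1, -0.9]
finger_gap: 0.201
```

{"method": "carry_out", "body": {"deltas": [[0.8,[-0.012,0,0],[0,0,0]],[0.8,[-0.024,0,0],[0,0,0]],[0.8,[-0.036,0,0],[0,0,0]],[0.8,[-0.048,0,0],[0,0,0]],[0.8,[-0.06,0,0],[0,0,0]],[0.8,[-0.072,0,0],[0,0,0]],[0.8,[-0.084,0,0],[0,0,0]],[0.8,[-0.096,0,0],[0,0,0]]]}}

```text
t: 19.97
ee_pos: [638.7, -72.9, 3.8]
orientation: [-3.142, 0.0, 3.142]
ft_force: [-0.6, -0.7, 1.8]
finger_gap: 0.202
```

{"method": "carry_out", "body": {"deltas": [[0.8,[-0.012,0,0],[0,0,0]],[0.8,[-0.024,0,0],[0,0,0]],[0.8,[-0.036,0,0],[0,0,0]],[0.8,[-0.048,0,0],[0,0,0]],[0.8,[-0.06,0,0],[0,0,0]],[0.8,[-0.072,0,0],[0,0,0]],[0.8,[-0.072,0,0],[0,0,0]],[0.8,[-0.072,0,0],[0,0,0]]]}}

```text
t: 20.63
ee_pos: [659.9, -72.9, 3.5]
orientation: [-3.142, 0.0, -3.142]
ft_force: [-2.0, -0.2, 0.0]
finger_gap: 0.199
```

```bash
python3 - <<'E'
from h import *
b=grab_frame("side");s=get_state();print(np.round(s["ft_force"],1),s["ee_pos"])
save("v6.png",cv2.resize(b[150:290,280:460],(774,602),interpolation=cv2.INTER_CUBIC)[:600])
E
```

```text
[-0.3 -0.1 -0.1] [659.6362137  -72.86004105   3.49411221]
```

View pics/v6.png

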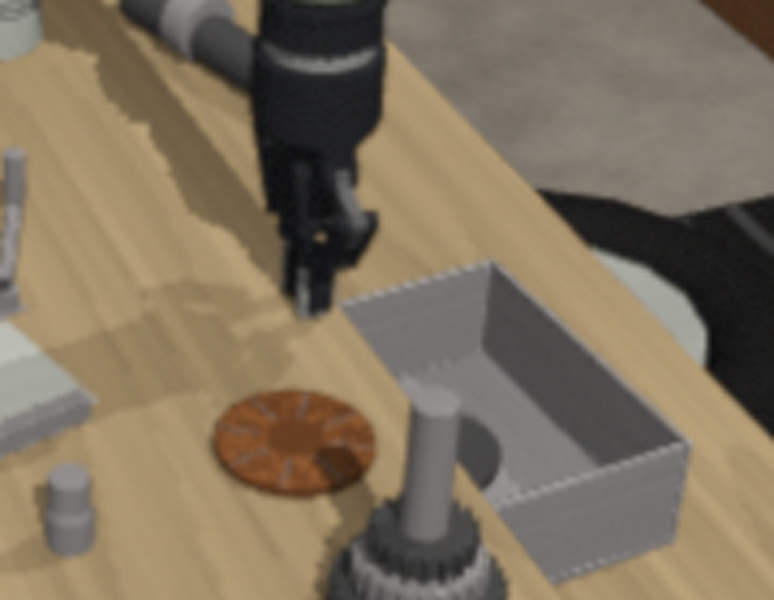

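The disc is in the tin, visible at about (478,450) behind the shaft. I'll raise the arm clear and check from the top.

{"method": "carry_out", "body": {"deltas": [[0.8,[0,0,-0.08],[0,0,0]],[0.8,[0.05,0,-0.18],[0,0,0]],[0.8,[0.15,0,-0.3],[0,0,0]],[0.8,[0.25,0,-0.42],[0,0,0]],[0.8,[0.35,0,-0.5],[0,0,0]],[0.8,[0.45,0,-0.5],[0,0,0]],[0.8,[0.5,0,-0.5],[0,0,0]],[0.8,[0.5,0,-0.5],[0,0,0]]]}}

```text
t: 21.35
ee_pos: [506.2, -72.4, 154.5]
orientation: [3.141, -0.001, 3.141]
ft_force: [-0.0, 0.8, -0.4]
finger_gap: 0.2
```

```bash
python3 - <<'E'
from h import *
for i in range(6):a=grab_frame("top")
s=get_state();print(np.round(s["ft_force"],1),s["ee_pos"],s["joint_vel"].max(),s["t"])
save("v7.png",cv2.resize(a[90:310],None,fx=1.42,fy=1.42,interpolation=cv2.INTER_CUBIC))
E
```

```text
[-0.1 -0.2 -0.4] [510.73831877 -72.97925758 153.21279907] 0.002919754756262726 21.65
```

View pics/v7.png

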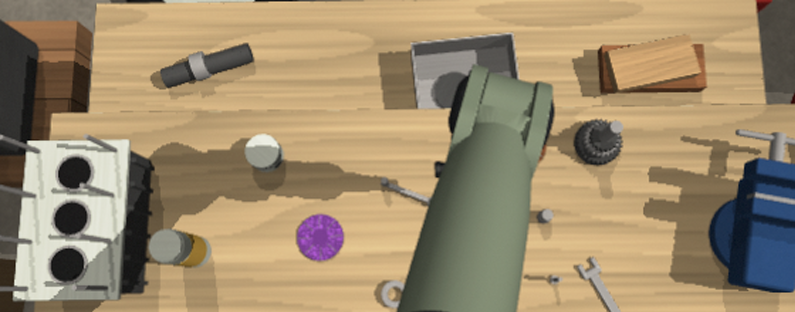

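The disc lies in the tin at (450,90). The keeper is open at (385,183) and the other parts are where they were.

```bash
python3 -c "
from workcell import order;print(order.close_job())"
```

```text
the job is handed in; nothing more can be done
None
```

The worn clutch disc is in the scrap tin, the keeper is swung open and left there, and the job is handed in. The robot's clock read about 22 s of the 72 s allowed.

- **Keeper:** I swung it by its knob to about 2.45 rad, well past the 1.5 needed.
- **Sliding the disc:** I dragged it flat out of the nest with the shut fingers. The press readings stayed between 5 and 12 N. Readings come only at the end of each move, so a short peak in between would not show.
- **Over the edge:** the fingers slipped roughly 10–15 mm on the lining during the drag across the bench. I finished by pushing the disc at its rim, with readings of at most about 2 N, until it tipped over the edge.
- **Last checks:** both cameras show the disc inside the tin, with its grey steel side apparently up. The keeper is still open. The arm was raised clear and touching nothing.
- **Other items:** those in view look unmoved, including the purple disc. In the last top view the arm hid the nest and nearly all of the brown disc. The side view just before that showed the brown disc in place and the visible part of the nest as it should be.

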